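# Gauge the clamp gap, find the loose bolt and hold its cap open

## Task

Take the gauge from its stand, slide its blade down into the gap between the jaws at the end of the clamp block until its grip rests on the jaws, and leave it there. Then tap the three bolts from above until you find the loose one, the one that sinks in, lift the cap behind that bolt well open (about 45 degrees) and finish while still holding it open, so that its lock nut can be tightened against the gauge. Open no other cap, and leave everything else on the bench where it is.

Things in the scene. Friction and masses are not known exactly. Their poses are not given: they have to be found in the camera images.
- clamp: fixed clamp block on the bench, 135 x 320 mm, its flat top 45 mm above the bench. Origin on the bench under the middle bolt-and-cap station; its x points away from the robot (turned up to 0.25 rad), its y along the row of three stations, which stand 80 mm apart. Each station has a hexagon bolt head on the robot's side (60 mm before the origin line) and, behind it, its own hinged steel cap. Beyond the left-hand station, two steel jaws flush with the top leave the gauge gap.
- gap (a point): centre of the mouth of the gauge gap, level with the clamp's top (45 mm above the bench), 170 mm from the clamp's origin along its y. The gap is an upright slot open at the top: 36 mm long along the clamp's x, 7.5 mm wide along its y, 35 mm deep.
- gauge_grip (a point): centre of the black grip block of the loose gauge. Grip 34 mm (own x) x 14 mm (own y) x 45 mm tall (own z up); below it, from 22.5 mm under this point, hangs a flat steel blade 24 mm (x) x 3 mm (y) x 32 mm long; the grip's underside is the shoulder that stops the blade at the set depth. Weighs about 60 g. It starts upright in the stand, the blade in its slot. Fully home in the gap, this point stands 22.5 mm above the mouth.
- stand: small fixed wooden gauge stand, 70 x 50 x 40 mm, origin under its centre on the bench; the gauge's grip rests on its top, blade in a slot 8 mm wide and 32 mm long, gauge axes parallel to the stand's.
- bolt_1_top (a point): top centre of the right-hand (lowest y) bolt's head: hexagon about 20 mm across, head top 17 mm above the clamp's top (62 mm above the bench) until it sinks.
- bolt_1 (a joint): how far the right-hand (lowest y) bolt has sunk, m: 0 as it stands. One of the three bolts, never known beforehand and not to be told by eye, is loose: pushed straight down with more than about 3 N it slips 6 mm down to a stop and stays there; the other two are firm and give less than 2 mm.
- cap_1_tab (a point): a point on the upright pull tab of the right-hand (lowest y) cap, moving with it. The tab is 16 mm (clamp's x) x 10 mm (clamp's y) x 38 mm tall, its top 16 mm above this point and its foot on the cap's top 22 mm below it; it may be pinched across its 10 mm. The cap's hinge line runs along the clamp's y at its far edge: from this point, with the cap shut, 50 mm away from the robot (clamp's x) and 38 mm down. The closed cap is 62 mm (x) x 44 mm (y) x 16 mm tall.
- cap_1 (a joint): opening of the right-hand (lowest y) cap, rad: 0 shut, grows as the tab's side lifts up and away from the robot, stop at 1.05. Weight and a light spring (about 0.1 Nm in all) shut it when it is let go.
- bolt_2_top (a point): top centre of the middle bolt's head: hexagon about 20 mm across, head top 17 mm above the clamp's top (62 mm above the bench) until it sinks.
- bolt_2 (a joint): how far the middle bolt has sunk, m: 0 as it stands. One of the three bolts, never known beforehand and not to be told by eye, is loose: pushed straight down with more than about 3 N it slips 6 mm down to a stop and stays there; the other two are firm and give less than 2 mm.
- cap_2_tab (a point): a point on the upright pull tab of the middle cap, moving with it. The tab is 16 mm (clamp's x) x 10 mm (clamp's y) x 38 mm tall, its top 16 mm above this point and its foot on the cap's top 22 mm below it; it may be pinched across its 10 mm. The cap's hinge line runs along the clamp's y at its far edge: from this point, with the cap shut, 50 mm away from the robot (clamp's x) and 38 mm down. The closed cap is 62 mm (x) x 44 mm (y) x 16 mm tall.
- cap_2 (a joint): opening of the middle cap, rad: 0 shut, grows as the tab's side lifts up and away from the robot, stop at 1.05. Weight and a light spring (about 0.1 Nm in all) shut it when it is let go.
- bolt_3_top (a point): top centre of the left-hand (highest y) bolt's head: hexagon about 20 mm across, head top 17 mm above the clamp's top (62 mm above the bench) until it sinks.
- bolt_3 (a joint): how far the left-hand (highest y) bolt has sunk, m: 0 as it stands. One of the three bolts, never known beforehand and not to be told by eye, is loose: pushed straight down with more than about 3 N it slips 6 mm down to a stop and stays there; the other two are firm and give less than 2 mm.
- cap_3_tab (a point): a point on the upright pull tab of the left-hand (highest y) cap, moving with it. The tab is 16 mm (clamp's x) x 10 mm (clamp's y) x 38 mm tall, its top 16 mm above this point and its foot on the cap's top 22 mm below it; it may be pinched across its 10 mm. The cap's hinge line runs along the clamp's y at its far edge: from this point, with the cap shut, 50 mm away from the robot (clamp's x) and 38 mm down. The closed cap is 62 mm (x) x 44 mm (y) x 16 mm tall.
- cap_3 (a joint): opening of the left-hand (highest y) cap, rad: 0 shut, grows as the tab's side lifts up and away from the robot, stop at 1.05. Weight and a light spring (about 0.1 Nm in all) shut it when it is let go.
- beaker: glass beaker, 70 mm wide, 90 mm tall; bystander, origin under its centre
- flask: conical glass flask, 84 mm wide, 125 mm tall; bystander, origin under its centre
- bottle: brown bottle, 60 mm wide, 130 mm tall; bystander, origin under its centre
- stopper: rubber stopper, 32 mm wide, 30 mm tall; bystander, origin under its centre
- spatula: steel spatula lying flat, 170 mm long; bystander, origin under its centre
- dish: shallow glass dish, 90 mm wide, 16 mm tall; bystander, origin under its centre
- weight: brass weight, 28 mm wide, 38 mm tall; bystander, origin under its centre
- jar: small glass jar, 52 mm wide, 70 mm tall; bystander, origin under its centre
Mind the look-alikes: they are no part of the job. Leave any turquoise or yellow look-alike of the part that bears gauge_grip alone.

How it is judged (in metres and radians):
On the way, in this order (a step that is already met when the one before it is completed fails the run):
1. the gauge blade stands fully home in the clamp's gap (horizontal distance between gauge_grip and gap below 0.008 m and z of gauge_grip in the frame of clamp below 0.0705 m and angle between gauge_grip's own z axis and vertical below 0.12 rad), for 0.2 s.
2. the loose bolt has been tapped and has sunk (value of joint any of bolt_1, bolt_2, bolt_3 above 0.004 m), for 0.1 s.
At the end, for the whole second after the job is handed in: The gauge stands fully home in the gap (within 8 mm of its centre, grip within 3 mm of the jaws, upright within 0.12 rad); the loose bolt has sunk more than 4 mm; the cap behind it is held by the fingers (more than 0.3 N) at more than 0.6 rad open; the other two caps are shut (under 0.1 rad) (all of step 1 and ((value of joint bolt_1 above 0.004 m and value of joint cap_1 above 0.6 rad and contact force between cap_1 and the fingers above 0.3 N and value of joint each of cap_2, cap_3 below 0.1 rad) or (value of joint bolt_2 above 0.004 m and value of joint cap_2 above 0.6 rad and contact force between cap_2 and the fingers above 0.3 N and value of joint each of cap_1, cap_3 below 0.1 rad) or (value of joint bolt_3 above 0.004 m and value of joint cap_3 above 0.6 rad and contact force between cap_3 and the fingers above 0.3 N and value of joint each of cap_1, cap_2 below 0.1 rad))); the arm keeps its last pose, push and grip.
It fails at once if a cap is opened (over 0.3 rad) whose bolt has not been found loose ((value of joint cap_1 above 0.3 rad and value of joint bolt_1 below 0.0035 m) or (value of joint cap_2 above 0.3 rad and value of joint bolt_2 below 0.0035 m) or (value of joint cap_3 above 0.3 rad and value of joint bolt_3 below 0.0035 m)).
It fails at once if a bystander is displaced by more than 30 mm (distance of any of beaker, flask, bottle, stopper, spatula, dish, weight, jar from where it was at the start of the episode above 0.03 m).
It also fails if it takes over 64 s, if anything falls off the work surface, if the arm or the gripper's body presses on something with over 40 N, if the wrist force passes 120 N, or if a joint passes its speed limit or range.

## Robot

A 6-joint arm with a two-finger parallel gripper is mounted at the origin on the work surface. World frame = base frame: x ahead of the robot, y to its left, z up, the work surface at z = 0. Lengths are in mm, angles in degrees, forces in N, time in s.
With the tool pointing down it reaches from about 300 to 850 mm from the base axis. Payload 4.2 kg.
Tool frame: the origin (TCP) lies between the finger pads; the fingertips stand 11 mm ahead of it and the grasp point (between the pads) lies 8 mm behind it (env.tips_ahead is the distance from the TCP to the fingertips, in mm); z points along the fingers, y is the line along which they close (so a half turn about z gives the same grasp; the last joint's range is limited). The gripper opens to 91 mm and grips with 3 to 60 N. Pads are 32 mm wide; open, the fingers measure 118 mm over their backs; the gripper's body (76 mm by 178 mm) begins 60 mm behind the grasp point.
Start: joints at [-65.317, 18.312, 89.639, -0, 72.044, -1.146], TCP at [250.525, -517.573, 201.976] pointing down, gripper open.
Joint ranges: [-177.97, 177.97], [-48.28, 115.42], [12.27, 149.76], [-77.06, 257.06], [2.81, 150.46], [-146.56, 146.56]. Speed limits (degrees/s): [147.25, 147.25, 180, 180, 180, 180].

## Interface

Orientations are given as [roll, pitch, yaw] about the fixed x, y, z axes, in that order (R = Rz(yaw) Ry(pitch) Rx(roll)).
In Python, from workcell import env, cams gives the robot as it stands.
- The arm moves only by the tool step_arm, never from a script. Its arguments are lists of equal length, an entry for each row: "linear": the shift along the tool's x, y, z in units of 30 cm (1.0 is 30 cm), a list of three; "turn": the turn about the tool's z in units of 360 degrees (1.0 is 360 degrees). In form: {"linear": [[tx, ty, tz], ...], "turn": [turn, ...]}. A call has 1 to 20 rows; each row is the pose to reach, as a shift and turn from the pose commanded when the call began, along the tool's axes at that moment, turning the shorter way round; what a row does not reach only later rows make up. A row lasts 1/8 s, in which the tool goes at most 62.5 mm and 10.7 degrees, less where a joint would pass 70% of its speed; a pose out of reach is approached as far as the arm can. A call with a number of a shift or a turn outside -1 to 1 is refused whole. A call with a gripper value outside its range is refused whole. "fingers" is the closure, from -1 (fully open) to 1 (shut), so that 0 is half open, set as the call begins (left out, the last holds). The fingers move at their own pace and stop on an object; "force" is the grip in N (left out, the last holds). Time passes only in rows, so rows that repeat a pose let the fingers close. It gives the time, the measured TCP pose, the force, the opening and the grip force at its end, in the units of the state.
- env.state(): the state, without advancing time (a new reading comes with each control period).
- cams.grab_frame(name): name is "scene" or "top" or "wrist"; returns a dict with "color" (384x512x3 uint8, blue, green, red), "fx", "fy", "cx", "cy" (pixels), "dist" ([k1, k2, p1, p2, k3] as OpenCV has them; the pictures are not rectified), "extrinsics" (4x4, takes a point from camera to world coordinates); the wrist camera has in their place "tool_from_camera" (4x4, takes a point from camera to tool coordinates, whose origin is the TCP and whose axes are the flange's). Camera axes: x right, y down, z forward; pixel columns grow to the right and rows downward; lengths in mm; the calibration is good to about 2 mm. A picture is of the moment at which its call begins: read the wrist's pose just before it. There is no depth.
- env.job_done(): hands the job in; it is judged then, once.
The state is a dict: "time_s": time; "qpos": joint angles; "qvel": joint speeds; "effort": joint torques, N m; "ee_pos": TCP position; "ee_rot": TCP orientation; "force": force on the tool from outside, world axes, zero at the start; "torque": the same for the moment, N m; "gripper_width": finger opening in mm; "gripper_force": force on a finger pad.
Only numpy, scipy, OpenCV 4.12 (cv2) and the standard library are available. Lean on these libraries where they do the work, as an engineer would, in place of code of your own. Each camera call takes 0.05 s, during which the arm holds its last target. There are 200 camera calls.

## Working session

There is one attempt and no reset: what is moved stays moved. The work goes in short steps, Python scripts to look and compute and a tool call to move; the robot and the scene stay as the last step left them, time stands still between calls to the robot, and variables do not carry over. Pictures are saved under pics/ and viewed, at most 10 in all, crops included, and the job is handed in when it is done.

Besides the shell and the picture viewer there is one more tool, called as name(argument=value, ...), one argument or row to a line, values as JSON. step_arm: Moves the arm, as the interface text tells. Its arguments: {"type":"object","properties":{"linear":{"type":"array"},"turn":{"type":"array"},"fingers":{"type":"number"},"force":{"type":"number"}},"required":["linear","turn"]}

```bash
mkdir -p pics; ls; python3 - <<'E'
from workcell import env, cams
import cv2
for n in ("scene","top"):
    f=cams.grab_frame(n); cv2.imwrite(f"pics/{n}0.png",f["color"])
    print(n,f["fx"],f["fy"],f["cx"],f["cy"],f["dist"],f["extrinsics"])
s=env.state();print(s)
E
```

```text
pics
scene 483.8195076944916 483.8195076944916 255.38530989164317 187.72265526588146 [0.01764675 0.         0.         0.         0.        ] [[ 3.58393421e-01  6.72067060e-01 -6.47981499e-01  1.48872717e+03]
 [ 9.33560964e-01 -2.61162207e-01  2.45475514e-01 -3.24994161e+02]
 [-4.25227105e-03 -6.92907042e-01 -7.21014389e-01  1.08443901e+03]
 [ 0.00000000e+00  0.00000000e+00  0.00000000e+00  1.00000000e+00]]
top 424.2952839148489 424.2952839148489 259.330722378414 192.4640573576101 [0.01324022 0.         0.         0.         0.        ] [[ 1.01570799e-02 -9.78579092e-01  2.05620509e-01  3.49873596e+02]
 [-9.99946083e-01 -1.03841836e-02 -2.53513182e-05  1.82229122e+01]
 [ 2.16000940e-03 -2.05609165e-01 -9.78631803e-01  1.09846999e+03]
 [ 0.00000000e+00  0.00000000e+00  0.00000000e+00  1.00000000e+00]]
{'time_s': 0.1, 'qpos': array([-6.53166828e+01,  1.83482939e+01,  8.96975215e+01,  8.31241343e-04,
        7.20418922e+01, -1.14542452e+00]), 'qvel': array([ 0.06580603, -0.11543623, -0.16381786, -0.02864729,  0.06137026,
        0.13414313]), 'effort': array([-6.35749402e-04, -4.13331950e+01, -2.32508808e+01,  7.28258654e-02,
        4.21865936e-02, -6.86656449e-05]), 'ee_pos': array([ 250.34248251, -517.15167054,  201.21401877]), 'ee_rot': array([-1.79912326e+02, -2.54347616e-03,  2.58284829e+01]), 'force': array([-0.00284087,  0.44623046,  0.55414948]), 'torque': array([0.02599494, 0.00870632, 0.0149555 ]), 'gripper_force': 0.0, 'gripper_width': 91.54237127814018}
```

View pics/scene0.png

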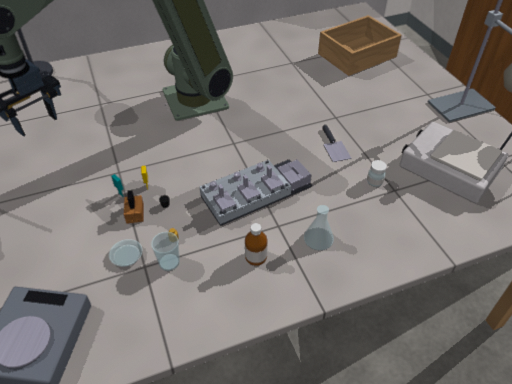

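View pics/top0.png

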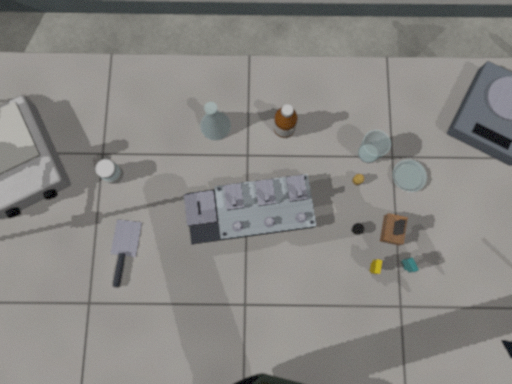

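The scene view shows the brown stand with the black-gripped gauge at about (131,200). The turquoise look-alike is at (118,185), the yellow one at (145,175) and the black stopper at (165,201). The top view shows the gauge at (400,227), stopper (358,229), turquoise (411,265), yellow (377,267), bolts at about (301,217), (269,221), (238,227), and the gap slot at (199,208).

Candidates for the gauge: black grip in the stand (400,227), turquoise (411,265), yellow (377,267), black stopper (358,229). I choose the black one in the stand.

```bash
cat > h.py <<'E'
import numpy as np, cv2
from scipy.spatial.transform import Rotation as Ro
from workcell import env, cams
def ray(f,px,T=None):
    K=np.array([[f["fx"],0,f["cx"]],[0,f["fy"],f["cy"]],[0,0,1]])
    p=cv2.undistortPoints(np.array([[px]],float),K,np.array(f["dist"]))[0,0]
    T=np.array(f["extrinsics"]) if T is None else T
    d=T[:3,:3]@np.array([*p,1]); return T[:3,3],d
def onplane(f,px,z,T=None):
    o,d=ray(f,px,T); return o+d*(z-o[2])/d[2]
def tri(r1,r2):
    (a,u),(b,v)=r1,r2; u=u/np.linalg.norm(u); v=v/np.linalg.norm(v)
    s=np.linalg.lstsq(np.c_[u,-v],b-a,rcond=None)[0]
    p,q=a+s[0]*u,b+s[1]*v; return (p+q)/2,np.linalg.norm(p-q)
def wrist(name=None):
    s=env.state(); f=cams.grab_frame("wrist")
    W=np.eye(4); W[:3,:3]=Ro.from_euler("xyz",s["ee_rot"],degrees=True).as_matrix(); W[:3,3]=s["ee_pos"]
    if name: cv2.imwrite(name,f["color"])
    return s,f,W@np.array(f["tool_from_camera"])
E
python3 - <<'E'
from h import *
f=cams.grab_frame("top"); c=f["color"]
a=cv2.resize(c[170:290,180:430],None,fx=3.2,fy=3.2,interpolation=cv2.INTER_CUBIC)
cv2.imwrite("pics/topcrop.png",a)
P=lambda px,z:onplane(f,px,z).round(1)
for px in((301,217),(269,221),(238,227)):print("bolt",P(px,62))
print("gap",P((199,208),45)); 
g=c.max(2)
m=(g<60).astype(np.uint8); m[:, :385]=0;m[:,415:]=0;m[:210]=0;m[245:]=0
cs,_=cv2.findContours(m,0,2)
k=max(cs,key=cv2.contourArea); print(cv2.minAreaRect(k),cv2.boundingRect(k)); print("grip top",P(cv2.minAreaRect(k)[0],85),P((400,227),85))
hsv=cv2.cvtColor(c,cv2.COLOR_BGR2HSV)
E
```

```text
bolt [506.9 -85.2  62. ]
bolt [496.1  -6.3  62. ]
bolt [480.5  69.7  62. ]
gap [529.7 169.6  45. ]
((401.5, 222.0), (2.0, 5.0), 90.0) (399, 221, 6, 3)
grip top [ 493.9 -324.2   85. ] [ 481.8 -319.9   85. ]
```

View pics/topcrop.png

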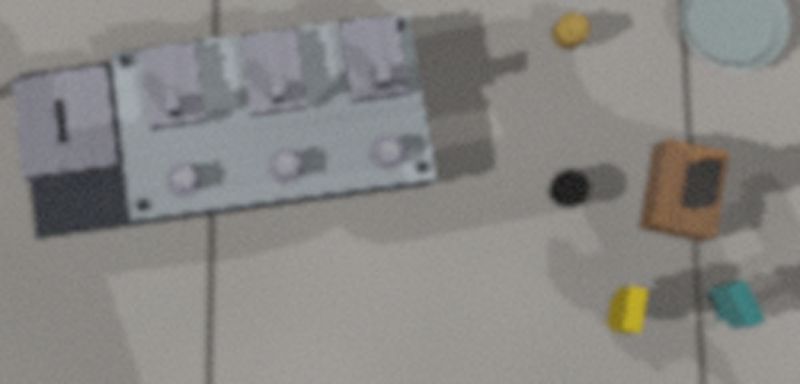

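The crop confirms the black grip (about 703,182 in the crop, pixel (400,227)) standing in the brown stand. Turquoise (735,303) and yellow (628,310) stand separately on the bench. The slot runs (58,100)–(65,143).

```bash
cat >> h.py <<'E'
import json,os
def cmd():
    return json.load(open("cmd.json")) if os.path.exists("cmd.json") else [250.525,-517.573,201.976,25.829]
def plan(x,y,z,yaw,save=True):
    c=np.array(cmd()); a=np.radians(c[3]); d=np.array([x,y,z])-c[:3]
    ex=np.array([np.cos(a),np.sin(a),0]); ey=np.array([np.sin(a),-np.cos(a),0])
    L=np.round(np.array([d@ex,d@ey,-d[2]])/300,4); t=round(-((yaw-c[3]+180)%360-180)/360,4)
    n=c[:3]+300*(L[0]*ex+L[1]*ey-[0,0,L[2]]); rows=max(np.linalg.norm(d)/62.5,abs(t)*360/10.7)
    print("linear",L.tolist(),"turn",t,"rows>=%.1f"%rows)
    if save: json.dump([*n,c[3]-t*360],open("cmd.json","w"))
E
python3 - <<'E'
from h import *
s,f,T=wrist(); print(np.array(f["tool_from_camera"]).round(3),f["fx"],f["cx"],f["cy"])
plan(490,-323,250,-9)
E
```

```text
[[ 1.00000e-03 -9.62000e-01 -2.72000e-01  7.67340e+01]
 [ 1.00000e+00  1.00000e-03  0.00000e+00 -5.60000e-02]
 [ 0.00000e+00 -2.72000e-01  9.62000e-01 -1.81854e+02]
 [ 0.00000e+00  0.00000e+00  0.00000e+00  1.00000e+00]] 270.7574955607079 250.828959047025 195.36654239856722
linear [1.0011, -0.236, -0.1601] turn 0.0967 rows>=5.0
```

step_arm(
  linear=[
    [1.0,-0.236,-0.16],
    [1.0,-0.236,-0.16],
    [1.0,-0.236,-0.16],
    [1.0,-0.236,-0.16],
    [1.0,-0.236,-0.16],
    [1.0,-0.236,-0.16],
    [1.0,-0.236,-0.16],
    [1.0,-0.236,-0.16],
    [1.0,-0.236,-0.16],
    [1.0,-0.236,-0.16],
  ],
  turn=[0.0967,0.0967,0.0967,0.0967,0.0967,0.0967,0.0967,0.0967,0.0967,0.0967],
  fingers=-1,
  force=15,
)

```text
time_s: 1.45
ee_pos: [488.9, -323.9, 249.9]
ee_rot: [180.0, 0.0, -9.1]
force: [-0.5, -0.0, -0.5]
gripper_width: 91.1
gripper_force: 0.0
```

```bash
python3 - <<'E'
from h import *
s,f,T=wrist("pics/w1.png"); print(s["time_s"],s["ee_pos"],s["ee_rot"],cmd())
c=f["color"]; K=np.array([[f["fx"],0,f["cx"]],[0,f["fx"],f["cy"]],[0,0,1]])
hsv=cv2.cvtColor(c,cv2.COLOR_BGR2HSV)
m=((c.max(2)<75)).astype(np.uint8)
n,l,st,ce=cv2.connectedComponentsWithStats(m)
for i in range(1,n):
    if st[i,4]>150: print(st[i],ce[i].round(1))
# expected grip top location
X=np.linalg.inv(T)@[490,-323,85,1]; print(K@X[:3]/X[2])
E
```

```text
1.45 [ 488.92411566 -323.92408088  249.91778485] [ 1.79993836e+02  9.71217588e-03 -9.07575049e+00] [490.00492131019587, -322.99623831129674, 250.006, -8.982999999999997]
[   0    0   55   39 1343] [29.4 18.9]
[410   0  67  20 644] [444.9   7.9]
[ 95 107  37  82 241] [112.9 146.6]
[247 165  11  30 294] [252.1 179.4]
[    0   169   512   215 64335] [251.8 312.1]
[184 173  20  20 321] [193.5 182.4]
[249.93064804 179.02384383   1.        ]
```

View pics/w1.png

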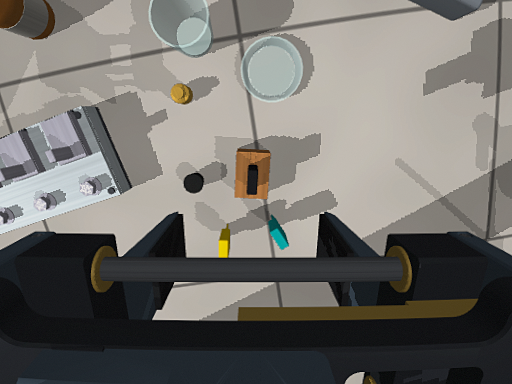

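The wrist view shows the black grip at (252,180) in the brown stand. The stopper is at (193,182), yellow at (224,243), turquoise at (279,232).

```bash
python3 - <<'E'
from h import *
s,f,T=wrist(); c=f["color"]
m=(c.max(2)<80).astype(np.uint8); m[:, :235]=0; m[:,268:]=0; m[:155]=0; m[200:]=0
k=max(cv2.findContours(m,0,cv2.CHAIN_APPROX_NONE)[0],key=cv2.contourArea).reshape(-1,2)
for z in (85,):
    P=np.array([onplane(f,p+0.0,z,T)[:2] for p in k]).astype(np.float32)
    print(cv2.minAreaRect(P), P.min(0),P.max(0))
hsv=cv2.cvtColor(c,cv2.COLOR_BGR2HSV)
b=cv2.inRange(hsv,(5,90,40),(20,255,220)); b[:, :225]=0;b[:,285:]=0;b[:140]=0;b[205:]=0
k=np.vstack([q for q in cv2.findContours(b,0,2)[0] if cv2.contourArea(q)>15]).reshape(-1,2)
P=np.array([onplane(f,p+0.0,40,T)[:2] for p in k]).astype(np.float32); print("stand",cv2.minAreaRect(P))
E
```

```text
((489.1705322265625, -325.8553466796875), (13.342758178710938, 40.31809997558594), 77.5072021484375) [ 469.0042  -334.87247] [ 509.4928 -316.0213]
stand ((487.3322448730469, -325.20135498046875), (49.35721969604492, 73.86270904541016), 77.88343811035156)
```

```bash
python3 - <<'E'
from h import *
s=env.state(); print(s["ee_pos"],s["ee_rot"][2],s["time_s"])
json.dump([489.7,-323.14,250.0,-8.983],open("cmd.json","w"))
plan(485.6,-324.5,62,-12.2)
E
```

```text
[ 489.24753437 -323.63532447  249.97194057] -9.041029002660618 1.55
linear [-0.0128, 0.0066, 0.6267] turn 0.0089 rows>=3.0
```

step_arm(
  linear=[
    [-0.0128,0.0066,0.0],
    [-0.0128,0.0066,0.1],
    [-0.0128,0.0066,0.25],
    [-0.0128,0.0066,0.4],
    [-0.0128,0.0066,0.5],
    [-0.0128,0.0066,0.58],
    [-0.0128,0.0066,0.6267],
    [-0.0128,0.0066,0.6267],
    [-0.0128,0.0066,0.6267],
    [-0.0128,0.0066,0.6267],
  ],
  turn=[0.0089,0.0089,0.0089,0.0089,0.0089,0.0089,0.0089,0.0089,0.0089,0.0089],
  fingers=0,
  force=15,
)

```text
time_s: 2.8
ee_pos: [486.2, -324.9, 63.1]
ee_rot: [179.9, -0.1, -12.2]
force: [0.4, -0.1, -0.5]
gripper_width: 45.5
gripper_force: 0.0
```

step_arm(
  linear=[
    [0,0,0],
    [0,0,0],
    [0,0,0],
    [0,0,0],
    [0,0,0],
    [0,0,0],
  ],
  turn=[0,0,0,0,0,0],
  fingers=1,
  force=15,
)

```text
time_s: 3.55
ee_pos: [485.6, -324.5, 62.0]
ee_rot: [180.0, -0.0, -12.2]
force: [0.2, 0.2, 0.6]
gripper_width: 13.9
gripper_force: 15.0
```

```bash
python3 - <<'E'
from h import *
s=env.state(); print(s["ee_pos"],s["ee_rot"],s["time_s"],s["gripper_width"],cmd())
E
```

```text
[ 485.6313011  -324.52658993   61.99828194] [ 1.79994233e+02 -5.85149060e-03 -1.21867065e+01] 3.55 13.875317508294009 [485.59793872315333, -324.4961317343809, 61.98999999999998, -12.187000000000001]
```

```bash
python3 - <<'E'
from h import *
plan(485.6,-324.5,200,-12.2)
plan(510,-70,200,0)
plan(528,170.5,200,9.7)
E
```

```text
linear [0.0, 0.0, -0.46] turn 0.0 rows>=2.2
linear [-0.0996, -0.8464, -0.0] turn -0.0339 rows>=4.1
linear [0.0603, -0.8016, -0.0] turn -0.0269 rows>=3.9
```

step_arm(
  linear=[
    [0,0,-0.06],
    [0,0,-0.15],
    [0,0,-0.3],
    [0,0,-0.46],
    [0,0,-0.46],
  ],
  turn=[0,0,0,0,0],
)

```text
time_s: 4.18
ee_pos: [487.6, -325.9, 204.2]
ee_rot: [179.8, -0.5, -12.2]
force: [0.5, -0.9, -0.6]
gripper_width: 13.6
gripper_force: 15.0
```

step_arm(
  linear=[
    [-0.02,-0.15,0],
    [-0.04,-0.3,0],
    [-0.06,-0.45,0],
    [-0.08,-0.63,0],
    [-0.0996,-0.8464,0],
    [-0.0996,-0.8464,0],
    [-0.0996,-0.8464,0],
  ],
  turn=[-0.0339,-0.0339,-0.0339,-0.0339,-0.0339,-0.0339,-0.0339],
)

```text
time_s: 5.05
ee_pos: [509.5, -70.0, 199.1]
ee_rot: [180.0, 0.1, 0.1]
force: [-0.4, -1.2, 0.2]
gripper_width: 13.9
gripper_force: 15.0
```

step_arm(
  linear=[
    [0.01,-0.15,0],
    [0.02,-0.3,0],
    [0.03,-0.45,0],
    [0.045,-0.63,0],
    [0.0603,-0.8016,0],
    [0.0603,-0.8016,0],
    [0.0603,-0.8016,0],
    [0.0603,-0.8016,0],
    [0.0603,-0.8016,0],
  ],
  turn=[-0.0269,-0.0269,-0.0269,-0.0269,-0.0269,-0.0269,-0.0269,-0.0269,-0.0269],
)

```text
time_s: 6.18
ee_pos: [528.2, 169.1, 200.0]
ee_rot: [180.0, -0.0, 9.6]
force: [-0.2, 0.9, -0.7]
gripper_width: 13.8
gripper_force: 15.0
```

```bash
python3 - <<'E'
from h import *
s,f,T=wrist(); print(s["time_s"],s["ee_pos"],s["ee_rot"],cmd(),s["gripper_width"])
c=f["color"]; cv2.imwrite("pics/w2.png",cv2.resize(c[60:260,130:400],None,fx=2.9,fy=2.9,interpolation=cv2.INTER_CUBIC))
E
```

```text
6.175 [528.15676016 169.13452247 199.98603888] [ 1.79984447e+02 -3.66113870e-04  9.58480348e+00] [528.013246661842, 170.49459586420403, 199.98999999999998, 9.700999999999999] 13.76357758913928
```

View pics/w2.png

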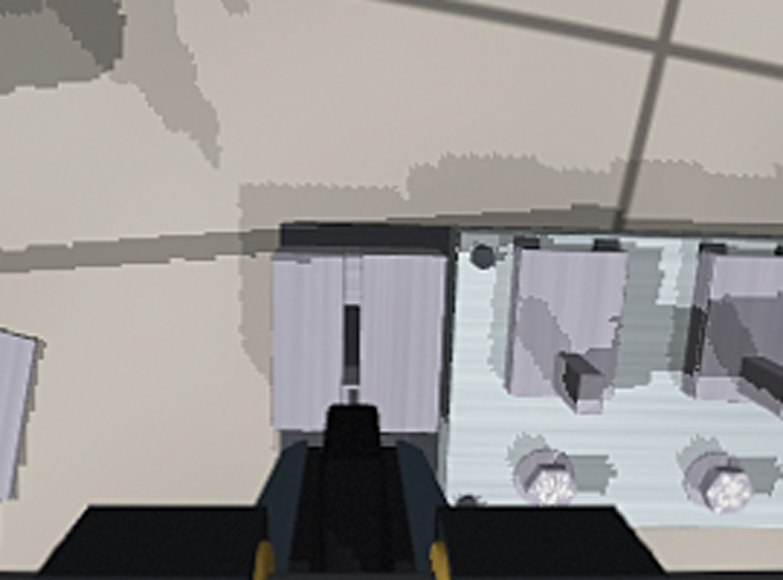

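The view shows the dark slot at crop (343–360, 303–387), so full pixel about (251,179). The held gauge is just below it at (352,400), with cap 3's tab at (585,385) and bolts 3 and 2 at (550,485) and (727,490).

```bash
python3 - <<'E'
from h import *
s,f,T=wrist(); print(s["ee_pos"],s["ee_rot"][2]); c=f["color"]
print(c[155:202,251].max(1).tolist()); print(c[172,240:264].max(1).tolist(),c[186,240:264].max(1).tolist())
m=(c.max(2)<100).astype(np.uint8); m[:, :245]=0; m[:,258:]=0; m[:160]=0; m[196:]=0
n,l,st,ce=cv2.connectedComponentsWithStats(m,connectivity=4)
for i in range(1,n): print(st[i],ce[i])
i=1+np.argmax(st[1:,4]); k=np.argwhere(l==i)[:,::-1]
P=np.array([onplane(f,p,45,T)[:2] for p in k.astype(float)]).astype(np.float32); r=cv2.minAreaRect(P); print(r,P.mean(0))
# yaw: clamp left-right edge; bolts by ray at z=62
for q in((550,485),(727,490)): print("bolt",onplane(f,(130+q[0]/2.9,60+q[1]/2.9),62,T))
# jaw far edge row positions
for a in((277,250),(445,254),(273,428),(440,432),(458,228),(783,237)): print(a,onplane(f,(130+a[0]/2.9,60+a[1]/2.9),45,T).round(1))
E
```

```text
[528.14229666 169.40810895 199.99906585] 9.601876793754927
[188, 184, 182, 185, 180, 188, 188, 185, 191, 195, 64, 35, 46, 49, 46, 46, 48, 46, 47, 48, 46, 47, 46, 45, 46, 45, 47, 47, 47, 46, 47, 66, 79, 75, 75, 75, 68, 95, 207, 85, 60, 64, 68, 70, 32, 7, 12]
[188, 185, 180, 181, 185, 190, 189, 200, 126, 40, 42, 46, 43, 31, 142, 185, 187, 181, 181, 185, 184, 181, 185, 180] [186, 184, 180, 180, 186, 189, 190, 192, 113, 50, 64, 66, 61, 42, 180, 195, 184, 180, 182, 186, 182, 181, 181, 181]
[249 165   5  28 139] [250.98561151 178.5971223 ]
[251 194   3   2   5] [251.8 194.6]
((531.7246704101562, 169.73484802246094), (35.05949401855469, 5.153258323669434), 9.662076950073242) [531.7461  169.76036]
bolt [487.79357913  73.46016905  62.        ]
bolt [498.42684898  -5.51090091  62.        ]
(277, 250) [566.8 207.6  45. ]
(445, 254) [577.1 136.9  45. ]
(273, 428) [487.7 197.9  45. ]
(440, 432) [498.5 123.2  45. ]
(458, 228) [588.8 133.6  45. ]
(783, 237) [609.6  -5.2  45. ]
```

```bash
python3 - <<'E'
from h import *
s,f,T=wrist(); print(s["ee_pos"],s["ee_rot"][2]); c=f["color"]
print(c[188:214:1,238:266].max(2))
C=np.linalg.inv(np.array(f["tool_from_camera"]))
for p in ((0,0,54.5),(12,0,54.5),(-12,0,54.5),(17,0,22.5),(17,0,-22.5)):
    X=(C@[*p,1])[:3]; print(p,f["cx"]+f["fx"]*X[0]/X[2],f["cy"]+f["fx"]*X[1]/X[2],X[2])
E
```

```text
[528.11599563 169.64841128 200.03234424] 9.625281332212273
[[184 187 188 184 181 182 186 189 189 200 121  62  74  75  74  59 155 186
  185 182 181 185 182 180 181 181 183 179]
 [184 185 189 185 181 183 187 189 190 199 120  62  74  76  72  61 159 186
  185 180 181 184 180 182 181 180 183 179]
 [184 186 189 184 183 182 186 188 190 198 119  60  72  77  72  59 174 191
  184 181 182 184 181 180 182 180 181 179]
 [183 186 189 185 181 182 187 187 189 198 117  57  69  69  67  56 174 192
  184 181 183 184 182 181 181 180 182 179]
 [185 186 189 185 182 183 185 189 189 192 119  81  93  94  92  82 174 191
  183 180 182 186 181 181 180 181 183 179]
 [184 186 189 184 181 183 186 189 188 188 162 190 207 208 205 201 202 190
  183 180 181 186 182 181 181 180 182 180]
 [185 186 188 183 180 182 186 187 187 186 154 152 114  84  82 134 189 190
  182 180 182 185 180 180 181 181 182 179]
 [184 188 189 184 181 182 185 188 188 186 155 158 104  61  57 136 194 190
  182 180 181 186 180 181 180 182 183 178]
 [184 187 188 184 180 183 185 189 190 186 153 156 109  64  61 136 194 191
  183 180 182 185 180 183 181 1
[... 1654 characters left out ...]
2  81  90  57  14   6  13  10  13   9  15  16  11   9  11  12  13  12
   13   8   9  13   0  76  88  84  84  85]
 [ 85  85  90  49   3  11  10  11   9  13  13  11   8  12  10  12  13  13
   13  12  14  12   6  55  81  85  85  86]
 [ 86  87  90  50   5  11  13  15  12  10  13  15  12  14  14   8  10  12
   12  13  12  12   9  57  84  88  87  88]]
(0, 0, 54.5) 250.78296795561184 205.79020782186416 248.31085823037995
(12, 0, 54.5) 250.7966060470495 193.16966136920067 245.04766181815194
(-12, 0, 54.5) 250.76968366672435 218.08334911374354 251.57405464260796
(17, 0, 22.5) 250.7951845451327 197.78550488366477 212.89387972863537
(17, 0, -22.5) 250.78061173148987 217.9400834969751 169.58965281304253
```

```bash
python3 - <<'E'
from h import *
plan(532,170.5,108,9.7)
E
```

```text
linear [0.0131, 0.0022, 0.3066] turn 0.0 rows>=1.5
```

step_arm(
  linear=[
    [0.0131,0.0022,0.08],
    [0.0131,0.0022,0.16],
    [0.0131,0.0022,0.24],
    [0.0131,0.0022,0.3066],
    [0.0131,0.0022,0.3066],
    [0.0131,0.0022,0.3066],
    [0.0131,0.0022,0.3066],
    [0.0131,0.0022,0.3066],
    [0.0131,0.0022,0.3066],
  ],
  turn=[0,0,0,0,0,0,0,0,0],
)

```text
time_s: 7.45
ee_pos: [532.2, 170.6, 108.3]
ee_rot: [180.0, -0.0, 9.7]
force: [-0.4, 0.3, 0.1]
gripper_width: 13.7
gripper_force: 15.0
```

```bash
python3 - <<'E'
from h import *
s,f,T=wrist(); print(s["ee_pos"],s["ee_rot"],s["time_s"]); c=f["color"]
cv2.imwrite("pics/w3.png",cv2.resize(c[150:250,200:300],None,fx=6,fy=6,interpolation=cv2.INTER_CUBIC))
plan(532,170.5,66.5,9.7)
E
```

```text
[532.15275686 170.57040969 108.32149624] [ 1.79999949e+02 -4.04691918e-02  9.70338799e+00] 7.45
linear [0.0, 0.0, 0.1384] turn 0.0 rows>=0.7
```

View pics/w3.png

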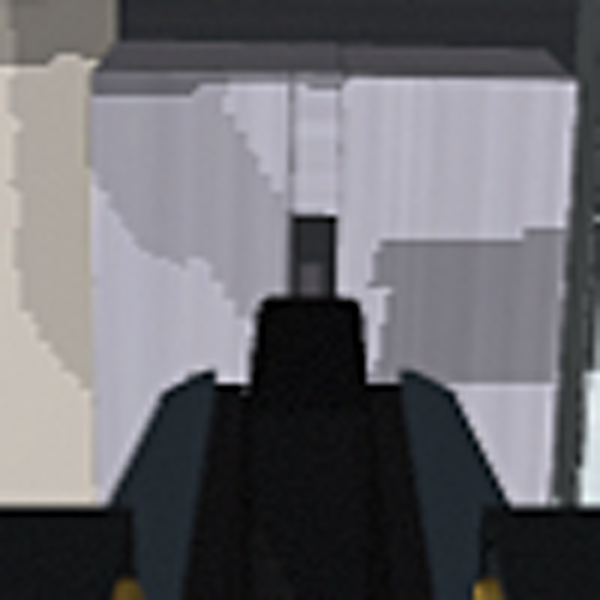

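Blade at crop (312,265) is centred in the slot (292–337), so I descend.

step_arm(
  linear=[
    [0,0,0.02],
    [0,0,0.04],
    [0,0,0.06],
    [0,0,0.08],
    [0,0,0.1],
    [0,0,0.12],
    [0,0,0.13],
    [0,0,0.1384],
    [0,0,0.1384],
    [0,0,0.1384],
    [0,0,0.1384],
  ],
  turn=[0,0,0,0,0,0,0,0,0,0,0],
)

```text
time_s: 8.88
ee_pos: [532.1, 170.4, 66.9]
ee_rot: [180.0, -0.0, 9.7]
force: [-1.5, -0.8, 6.2]
gripper_width: 14.1
gripper_force: 15.0
```

step_arm(
  linear=[
    [0,0,0],
    [0,0,0],
    [0,0,0],
    [0,0,0],
    [0,0,-0.1],
    [0,0,-0.2],
    [0,0,-0.4],
    [0,0,-0.4],
    [0,0,-0.4],
  ],
  turn=[0,0,0,0,0,0,0,0,0],
  fingers=-0.1,
)

```text
time_s: 10.0
ee_pos: [531.5, 170.4, 186.0]
ee_rot: [180.0, 0.0, 9.7]
force: [-0.2, -0.2, -0.9]
gripper_width: 50.2
gripper_force: 0.0
```

```bash
python3 - <<'E'
from h import *
s,f,T=wrist("pics/w4.png"); print(s["ee_pos"],s["ee_rot"],s["time_s"],s["gripper_width"])
K=np.array([[f["fx"],0,f["cx"]],[0,f["fx"],f["cy"]],[0,0,1]])
json.dump([532,170.5,66.5+120,9.7],open("cmd.json","w"))
plan(487.5,72,130,9.7)
plan(487.5,72,71.5,9.7,save=False)
E
```

```text
[531.51453514 170.36337785 185.98779856] [1.79989425e+02 4.01494085e-02 9.70087761e+00] 10.0 50.15386441539293
linear [-0.2015, 0.2986, 0.1883] turn -0.0 rows>=2.0
linear [-0.0, 0.0, 0.195] turn -0.0 rows>=0.9
```

View pics/w4.png

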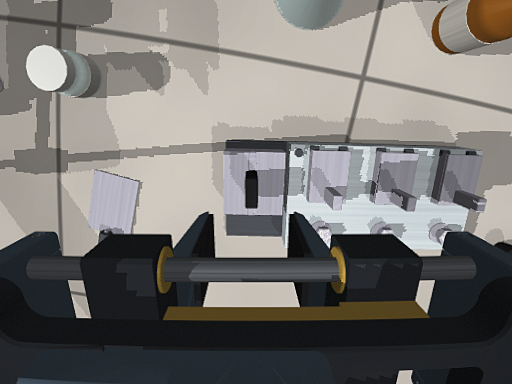

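The gauge stands upright in the jaws at (251,188). Next I close the fingers and tap bolt 3.

step_arm(
  linear=[
    [-0.1,0.15,0.0],
    [-0.2015,0.2986,0.08],
    [-0.2015,0.2986,0.1883],
    [-0.2015,0.2986,0.1883],
    [-0.2015,0.2986,0.1883],
    [-0.2015,0.2986,0.1883],
    [-0.2015,0.2986,0.1883],
  ],
  turn=[0,0,0,0,0,0,0],
  fingers=1,
  force=15,
)

```text
time_s: 10.92
ee_pos: [488.2, 72.5, 130.6]
ee_rot: [180.0, -0.1, 9.7]
force: [-0.1, 0.1, 0.2]
gripper_width: 0.9
gripper_force: 0.0
```

step_arm(
  linear=[
    [0,0,0.08],
    [0,0,0.14],
    [0,0,0.17],
    [0,0,0.18],
    [0,0,0.185],
    [0,0,0.19],
    [0,0,0.195],
    [0,0,0.195],
    [0,0,0.195],
    [0,0,0.195],
    [0,0,0.195],
  ],
  turn=[0,0,0,0,0,0,0,0,0,0,0],
)

```text
time_s: 12.3
ee_pos: [487.5, 72.0, 71.5]
ee_rot: [180.0, -0.0, 9.7]
force: [-0.6, 0.4, -0.2]
gripper_width: 0.6
gripper_force: 0.0
```

step_arm(
  linear=[
    [0,0,0.002],
    [0,0,0.004],
    [0,0,0.006],
    [0,0,0.008],
    [0,0,0.008],
    [0,0,0.008],
  ],
  turn=[0,0,0,0,0,0],
)

```text
time_s: 13.05
ee_pos: [487.5, 72.0, 69.0]
ee_rot: [180.0, 0.0, 9.7]
force: [0.6, -0.1, -0.4]
gripper_width: 0.7
gripper_force: 0.0
```

```bash
python3 - <<'E'
from workcell import env
s=env.state(); print(s["ee_pos"],s["force"],env.tips_ahead)
E
```

```text
[487.50968869  72.01330548  69.02574355] [ 0.60694939 -0.05467967 -0.38478383] 11.0
```

step_arm(
  linear=[
    [0,0,0.003],
    [0,0,0.006],
    [0,0,0.009],
    [0,0,0.009],
    [0,0,0.009],
  ],
  turn=[0,0,0,0,0],
)

```text
time_s: 13.68
ee_pos: [487.6, 72.0, 66.3]
ee_rot: [180.0, -0.0, 9.7]
force: [-0.8, 0.1, -0.4]
gripper_width: 0.5
gripper_force: 0.0
```

step_arm(
  linear=[
    [0,0,-0.1],
    [0,0,-0.2],
    [0,0,-0.3],
    [0,0,-0.3],
    [0,0,-0.3],
    [0,0,-0.3],
  ],
  turn=[0,0,0,0,0,0],
)

```text
time_s: 14.42
ee_pos: [486.6, 71.9, 155.0]
ee_rot: [-180.0, 0.2, 9.7]
force: [-0.2, -0.5, 0.6]
gripper_width: 0.9
gripper_force: 0.0
```

```bash
python3 - <<'E'
from h import *
c=cmd(); c[2]=66.36+90; json.dump(c,open("cmd.json","w"))
s,f,T=wrist(); print(s["ee_pos"],s["ee_rot"],s["time_s"],c)
cv2.imwrite("pics/w5.png",cv2.resize(f["color"][110:230,180:420],None,fx=3.3,fy=3.3,interpolation=cv2.INTER_CUBIC))
K=np.array([[f["fx"],0,f["cx"]],[0,f["fx"],f["cy"]],[0,0,1]])
for b in ((487.5,72,62),(500,-7,62),(513.5,-86,62),(487.5,72,56),(487.5,72,145)):
    X=np.linalg.inv(T)@[*b,1]; p=(K@X[:3]/X[2])[:2]; print(b,p.round(1),((p-[180,110])*3.3).round())
E
```

```text
[486.56537821  71.90818874 154.98588315] [-1.79996354e+02  1.62749025e-01  9.69888201e+00] 14.425 [487.50750391501174, 72.01550024431612, 156.36, 9.7]
(487.5, 72, 62) [250.9 193.4] [234. 275.]
(500, -7, 62) [326.8 194.4] [484. 279.]
(513.5, -86, 62) [402.8 194.5] [735. 279.]
(487.5, 72, 56) [250.9 191.9] [234. 270.]
(487.5, 72, 145) [250.9 222.7] [234. 372.]
```

View pics/w5.png

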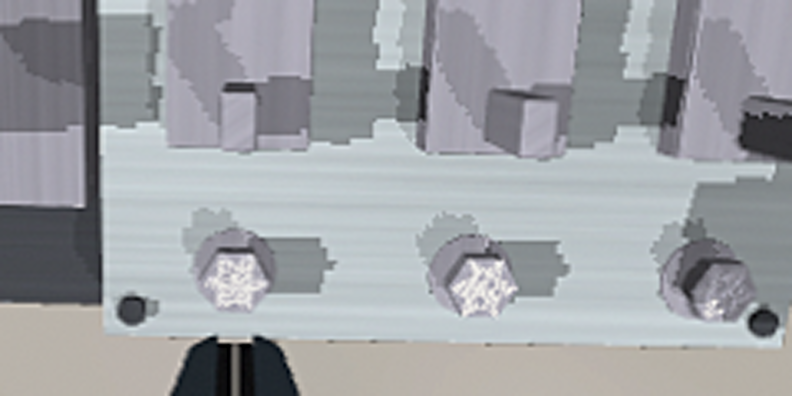

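Bolt 3's head is at crop (236,280), right under where I pushed; bolts 2 and 1 are at (482,286) and (722,290). The fingers met almost nothing down to tip height 55 mm, so bolt 3 seems to have sunk. I'll press again to feel its stop.

step_arm(
  linear=[
    [-0.005,0,0.1],
    [-0.005,0,0.2],
    [-0.005,0,0.28],
    [-0.005,0,0.3],
    [-0.005,0,0.302],
    [-0.005,0,0.304],
    [-0.005,0,0.304],
    [-0.005,0,0.304],
    [-0.005,0,0.304],
  ],
  turn=[0,0,0,0,0,0,0,0,0],
)

```text
time_s: 15.6
ee_pos: [486.2, 71.8, 65.4]
ee_rot: [180.0, -0.0, 9.7]
force: [-0.5, 0.4, -0.3]
gripper_width: 0.7
gripper_force: 0.0
```

step_arm(
  linear=[
    [0,0,0.002],
    [0,0,0.004],
    [0,0,0.006],
    [0,0,0.006],
    [0,0,0.006],
  ],
  turn=[0,0,0,0,0],
)

```text
time_s: 16.23
ee_pos: [486.0, 71.8, 63.3]
ee_rot: [180.0, 0.0, 9.7]
force: [0.5, -0.4, -0.0]
gripper_width: 0.5
gripper_force: 0.0
```

```bash
python3 - <<'E'
from h import *
json.dump([486.03,71.76,63.36,9.7],open("cmd.json","w"))
plan(486.03,71.76,115,9.7)
plan(498.5,-6.5,115,9.7)
plan(498.5,-6.5,71.5,9.7)
E
```

```text
linear [0.0, 0.0, -0.1721] turn -0.0 rows>=0.8
linear [-0.003, 0.2641, -0.0] turn -0.0 rows>=1.3
linear [0.0, 0.0, 0.145] turn -0.0 rows>=0.7
```

step_arm(
  linear=[
    [0,0,-0.1],
    [0,0,-0.1721],
    [0,0.1,-0.1721],
    [-0.003,0.2641,-0.1721],
    [-0.003,0.2641,-0.1721],
    [-0.003,0.2641,-0.1721],
    [-0.003,0.2641,-0.1721],
    [-0.003,0.2641,-0.1721],
  ],
  turn=[0,0,0,0,0,0,0,0],
)

```text
time_s: 17.23
ee_pos: [498.4, -5.7, 114.9]
ee_rot: [-180.0, 0.0, 9.8]
force: [-0.5, 0.6, 0.5]
gripper_width: 0.5
gripper_force: 0.0
```

step_arm(
  linear=[
    [0,0,0.08],
    [0,0,0.12],
    [0,0,0.13],
    [0,0,0.135],
    [0,0,0.14],
    [0,0,0.145],
    [0,0,0.145],
    [0,0,0.145],
  ],
  turn=[0,0,0,0,0,0,0,0],
)

```text
time_s: 18.23
ee_pos: [498.6, -6.5, 71.6]
ee_rot: [180.0, -0.0, 9.7]
force: [-1.1, -0.1, -0.9]
gripper_width: 0.7
gripper_force: 0.0
```

step_arm(
  linear=[
    [0,0,0.002],
    [0,0,0.004],
    [0,0,0.006],
    [0,0,0.008],
    [0,0,0.01],
    [0,0,0.01],
    [0,0,0.01],
  ],
  turn=[0,0,0,0,0,0,0],
)

```text
time_s: 19.1
ee_pos: [498.5, -6.5, 68.5]
ee_rot: [180.0, -0.0, 9.7]
force: [-0.2, -0.2, 0.6]
gripper_width: 0.4
gripper_force: 0.0
```

```bash
python3 - <<'E'
from h import *
s,f,T=wrist(); print(s["ee_pos"],s["force"])
cv2.imwrite("pics/w6.png",cv2.resize(f["color"][130:250,150:350],None,fx=4,fy=4,interpolation=cv2.INTER_CUBIC))
E
```

```text
[498.51189287  -6.49990147  68.46364572] [-0.22390903 -0.18624236  0.57773332]
```

View pics/w6.png

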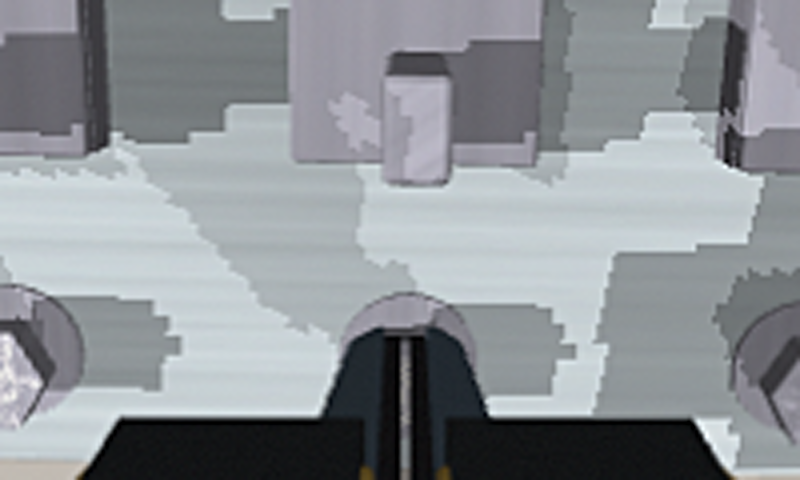

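The fingers cover bolt 2's head at (405,340), with only its flange ring showing, and still no contact force. I keep going down in small steps.

step_arm(
  linear=[
    [0,0,0.002],
    [0,0,0.004],
    [0,0,0.006],
    [0,0,0.008],
    [0,0,0.008],
  ],
  turn=[0,0,0,0,0],
)

```text
time_s: 19.77
ee_pos: [498.5, -6.5, 66.0]
ee_rot: [180.0, 0.0, 9.7]
force: [-0.0, 0.6, 0.5]
gripper_width: 0.7
gripper_force: 0.0
```

step_arm(
  linear=[
    [0,0,0.002],
    [0,0,0.004],
    [0,0,0.006],
    [0,0,0.008],
    [0,0,0.008],
  ],
  turn=[0,0,0,0,0],
)

```text
time_s: 20.4
ee_pos: [498.5, -6.5, 63.6]
ee_rot: [180.0, 0.0, 9.7]
force: [-1.0, -0.2, -0.0]
gripper_width: 0.7
gripper_force: 0.0
```

step_arm(
  linear=[
    [0,0,0.002],
    [0,0,0.004],
    [0,0,0.006],
    [0,0,0.008],
    [0,0,0.008],
  ],
  turn=[0,0,0,0,0],
)

```text
time_s: 21.02
ee_pos: [498.5, -6.5, 61.2]
ee_rot: [180.0, 0.0, 9.7]
force: [-0.4, -0.0, -0.4]
gripper_width: 0.6
gripper_force: 0.0
```

```bash
python3 - <<'E'
from h import *
s=env.state(); f=cams.grab_frame("wrist"); M=np.array(f["tool_from_camera"])
def Tof(p,r):
    W=np.eye(4);W[:3,:3]=Ro.from_euler("xyz",r,degrees=True).as_matrix();W[:3,3]=p;return W@M
T2=Tof([528.15,169.27,199.99],[180,0,9.59]); T5=Tof([486.565,71.908,154.986],[-180,.163,9.7]); T4=Tof([531.51,170.36,185.99],[180,.04,9.7])
for n,a,b in(("b3",(550,485),(236,280)),("b2",(727,490),(482,286)),("tab3top?",(590,405),(238,148)),("tab2",(760,400),(537,155))):
    print(n,tri(ray(f,(130+a[0]/2.9,60+a[1]/2.9),T2),ray(f,(180+b[0]/3.3,110+b[1]/3.3),T5)))
t=cams.grab_frame("top"); 
for n,a,b in(("b3",(180+183/3.2,170+178/3.2),(236,280)),("b2",(180+286/3.2,170+164/3.2),(482,286)),("b1",(180+388/3.2,170+150/3.2),(722,290))):
    print(n,tri(ray(t,a),ray(f,(180+b[0]/3.3,110+b[1]/3.3),T5)))
C=np.linalg.inv(M)
for p in((0,0,11),(8,0,11),(16,0,11),(0,0,0),(8,0,0),(16,0,0),(11,0,8),(16,0,-8)):
    X=(C@[*p,1])[:3]; print(p,round(f["cy"]+f["fx"]*X[1]/X[2],1))
E
```

```text
b3 (array([484.11646114,  70.48340126,  53.28481385]), np.float64(0.9675010435275745))
b2 (array([496.05204853,  -9.48059432,  55.32715447]), np.float64(0.29076517880454117))
tab3top? (array([533.38835666,  78.09037368,  96.43248024]), np.float64(2.7943659369424245))
tab2 (array([538.39734451, -20.39896136,  41.52936838]), np.float64(3.3278425533857123))
b3 (array([484.62070404,  71.38380115,  57.34813608]), np.float64(1.1776124428669785))
b2 (array([496.36556535,  -7.79909253,  58.76750205]), np.float64(1.2008172321403063))
b1 (array([508.36512869, -86.57095162,  59.27017549]), np.float64(1.7159616891256646))
(0, 0, 11) 223.4
(8, 0, 11) 213.5
(16, 0, 11) 203.4
(0, 0, 0) 229.1
(8, 0, 0) 218.7
(16, 0, 0) 208.1
(11, 0, 8) 211.1
(16, 0, -8) 211.8
```

step_arm(
  linear=[
    [0,0,0.002],
    [0,0,0.004],
    [0,0,0.006],
    [0,0,0.008],
    [0,0,0.008],
  ],
  turn=[0,0,0,0,0],
)

```text
time_s: 21.75
ee_pos: [498.5, -6.5, 58.8]
ee_rot: [180.0, 0.0, 9.7]
force: [-0.8, 0.4, -0.0]
gripper_width: 0.4
gripper_force: 0.0
```

```bash
python3 - <<'E'
from h import *
s,f,T=wrist(); c=cams.grab_frame("scene"); print(s["ee_pos"],s["force"],s["torque"],s["qpos"])
T0=np.linalg.inv(np.array(c["extrinsics"])); K=np.array([[c["fx"],0,c["cx"]],[0,c["fx"],c["cy"]],[0,0,1]])
pp=lambda p:(K@(T0@[*p,1])[:3]/(T0@[*p,1])[2])[:2]
x,y,z=s["ee_pos"]
for n,p in(("tip",(x,y,z-11)),("tcp",(x,y,z)),("bolt2top",(496.5,-8,62)),("bolt2base",(496.5,-8,45)),("bolt1top",(508.5,-86,62)),("bolt3top",(484.6,71,62)),("gap",(531.5,170,45)),("griptop",(531.5,170,90))):
    q=pp(p); print(n,q.round(1),((q-[185,120])*[6,6]).round())
a=cv2.resize(c["color"][120:220,185:318],(798,600),interpolation=cv2.INTER_CUBIC)
w=cv2.resize(f["color"][150:250,190:320],(390,300),interpolation=cv2.INTER_CUBIC)
canvas=np.zeros((600,800,3),np.uint8); canvas[:400,:533]=cv2.resize(a,(533,400)); canvas[300:,410:]=w
cv2.imwrite("pics/mix.png",canvas)
E
```

```text
[498.48819107  -6.48833142  58.82594248] [-0.78142636  0.41581531 -0.03485607] [ 0.02352427  0.03104429 -0.00259582] [-2.06437553e+00  1.96353613e+01  1.11096958e+02 -5.95933140e-03
  4.92694639e+01  7.82409650e+01]
tip [237.9 177.7] [317. 346.]
tcp [237.8 175.1] [317. 331.]
bolt2top [237.  174.1] [312. 324.]
bolt2base [237.2 178. ] [313. 348.]
bolt1top [213.5 183.4] [171. 380.]
bolt3top [260. 165.] [450. 270.]
gap [295.4 170.7] [663. 304.]
griptop [296.3 160. ] [668. 240.]
```

View pics/mix.png

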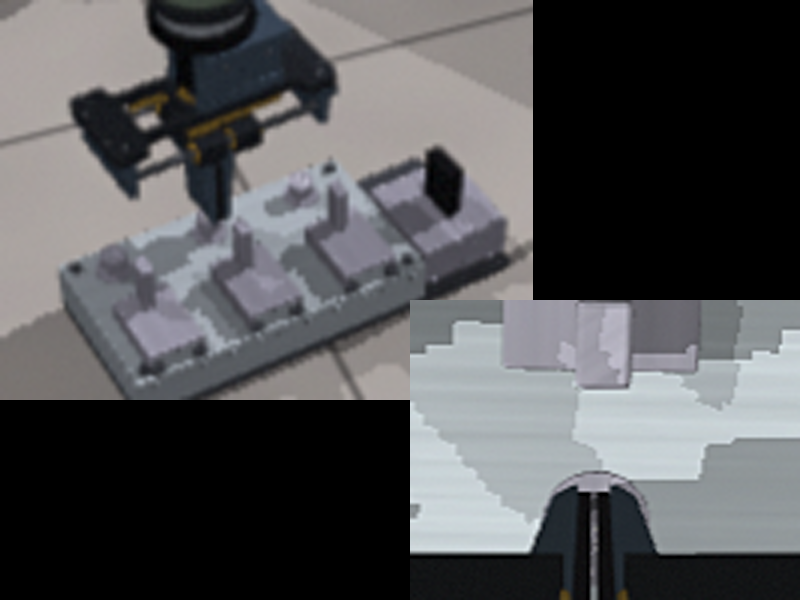

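The scene crop shows the fingertips over bolt 2 at (212,220), with the gauge standing at (445,180). The wrist inset shows the tips inside the washer ring at (597,490). Still no force, so I lower further in small steps.

step_arm(
  linear=[
    [0,0,0.002],
    [0,0,0.004],
    [0,0,0.006],
    [0,0,0.006],
  ],
  turn=[0,0,0,0],
)

```text
time_s: 22.35
ee_pos: [498.5, -6.5, 57.0]
ee_rot: [180.0, 0.0, 9.7]
force: [0.1, 0.0, 0.5]
gripper_width: 0.6
gripper_force: 0.0
```

step_arm(
  linear=[
    [0,0,0.002],
    [0,0,0.004],
    [0,0,0.006],
    [0,0,0.006],
  ],
  turn=[0,0,0,0],
)

```text
time_s: 22.85
ee_pos: [498.5, -6.5, 55.2]
ee_rot: [180.0, 0.0, 9.7]
force: [-0.7, -0.7, -1.0]
gripper_width: 0.3
gripper_force: 0.0
```

step_arm(
  linear=[
    [0,0,0.002],
    [0,0,0.004],
    [0,0,0.004],
  ],
  turn=[0,0,0],
)

```text
time_s: 23.22
ee_pos: [498.4, -6.5, 54.0]
ee_rot: [180.0, 0.0, 9.7]
force: [-0.1, -0.5, -0.0]
gripper_width: 1.0
gripper_force: 0.0
```

```bash
python3 - <<'E'
from h import *
s=env.state(); c=cams.grab_frame("scene")
T0=np.linalg.inv(np.array(c["extrinsics"])); K=np.array([[c["fx"],0,c["cx"]],[0,c["fx"],c["cy"]],[0,0,1]])
pp=lambda p:(K@(T0@[*p,1])[:3]/(T0@[*p,1])[2])[:2].round(1)
x,y,z=s["ee_pos"]; print(s["ee_pos"],s["force"])
for d in(0,11): print(d,pp((x,y,z-d)),pp((x+8,y+1.4,z-d)))
print(pp((496.5,-8,62)),pp((496.5,-8,45)),pp((506.5,-6,45)))
g=c["color"].mean(2).astype(int); print("cols 226-249"); 
for r in range(160,192): print(r,*("%3d"%v for v in g[r,226:250]))
E
```

```text
[498.43348895  -6.49177087  53.99988135] [-0.05913979 -0.47049748 -0.02969558]
0 [237.8 176.2] [239.1 177.9]
11 [237.9 178.8] [239.2 180.4]
[237.  174.1] [237.2 178. ] [238.9 180.1]
cols 226-249
160 131 122 107  76  60  50  49  54  58  25  16  19  16  18  18  26  44  77 136 155 165 165 165 162
161  74  81  70  71  63  47  36  49  52  21  20  17  22  21  29  37  45  76 136 161 165 164 164 163
162  48  60  74 100 108  51  34  37  36  22  25  30  24  18  32  42  45  70 117 151 164 163 163 164
163  82 103 147 154 146  59  36  35  33  32  38  40  33  17  25  41  48  72 105 130 159 163 162 162
164 149 155 165 167 156  77  39  35  35  36  43  44  35  17  23  41  54  94 112 114 147 163 164 163
165 166 164 165 165 158  96  44  37  37  37  42  43  39  17  24  41  58 104 130 107 126 158 163 163
166 165 164 164 165 158 102  46  37  35  38  42  43  38  18  25  39  56 110 146 116 109 144 164 166
167 164 164 163 164 160 123  49  36  36  38  45  43  40  18  23  41  67 130 155 136 115 150 176 174
168 165 163 164 165 163 148  58  36  38  37  44  41  38  17  21  39  68 130 147 160 161 171 179 178
169 1
[... 1594 characters left out ...]

185 119 117 117 119 117 123 130 160 172 172 169 158 156 131 108 100  98  82  76  82  79  85 113 133
186 118 118 119 123 131 158 162 171 173 172 165 130 124 100  87  85  84  84  81  77  84  89 111 132
187 119 123 129 158 163 169 154 157 168 167 163 117  85  83  85  85  85  83  80  83 123 126 129 133
188 126 158 164 170 170 166 146 144 153 154 149 110  73  83  87  85  85  88  94 120 137 151 148 135
189 121 141 169 169 168 165 148 147 148 147 144 108  73  78  83  88  96 121 124 130 134 140 143 150
190 112 125 165 170 171 171 163 150 141 116 112  98  79  72  79 113 127 135 133 131 132 133 138 154
191 112 118 139 165 174 174 166 129 113  98  96  96  91  79  70  96 139 137 135 132 130 132 133 144
```

step_arm(
  linear=[
    [0,0,0.002],
    [0,0,0.004],
    [0,0,0.006],
    [0,0,0.006],
  ],
  turn=[0,0,0,0],
)

```text
time_s: 23.78
ee_pos: [498.5, -6.5, 52.2]
ee_rot: [180.0, 0.0, 9.7]
force: [0.0, -0.7, 0.0]
gripper_width: 0.8
gripper_force: 0.0
```

step_arm(
  linear=[
    [0,0,0.002],
    [0,0,0.004],
    [0,0,0.006],
    [0,0,0.006],
  ],
  turn=[0,0,0,0],
)

```text
time_s: 24.28
ee_pos: [498.4, -6.5, 50.4]
ee_rot: [180.0, 0.0, 9.7]
force: [-0.3, -0.6, -0.5]
gripper_width: 0.3
gripper_force: 0.0
```

step_arm(
  linear=[
    [0,0,0.002],
    [0,0,0.004],
    [0,0,0.007],
    [0,0,0.007],
  ],
  turn=[0,0,0,0],
)

```text
time_s: 24.78
ee_pos: [498.6, -6.5, 50.1]
ee_rot: [180.0, -0.0, 9.7]
force: [-4.0, -0.1, 13.7]
gripper_width: 0.8
gripper_force: 6.8
```

```bash
python3 - <<'E'
from h import *
json.dump([498.5,-6.5,48.4,9.7],open("cmd.json","w"))
plan(498.5,-6.5,90,9.7)
plan(509.5,-86.5,90,9.7)
plan(509.5,-86.5,48.4,9.7)
E
```

```text
linear [0.0, 0.0, -0.1387] turn -0.0 rows>=0.7
linear [-0.0088, 0.269, 0.0] turn -0.0 rows>=1.3
linear [0.0, 0.0, 0.1387] turn -0.0 rows>=0.7
```

step_arm(
  linear=[
    [0,0,-0.07],
    [0,0,-0.1387],
    [0,0.05,-0.1387],
    [-0.0088,0.17,-0.1387],
    [-0.0088,0.269,-0.1387],
    [-0.0088,0.269,-0.1387],
    [-0.0088,0.269,-0.1387],
    [-0.0088,0.269,-0.1387],
  ],
  turn=[0,0,0,0,0,0,0,0],
)

```text
time_s: 25.78
ee_pos: [509.1, -85.8, 89.6]
ee_rot: [-180.0, 0.0, 9.7]
force: [-0.4, 0.0, 1.0]
gripper_width: 0.5
gripper_force: 0.0
```

step_arm(
  linear=[
    [0,0,0.05],
    [0,0,0.1],
    [0,0,0.12],
    [0,0,0.126],
    [0,0,0.13],
    [0,0,0.134],
    [0,0,0.1387],
    [0,0,0.1387],
    [0,0,0.1387],
  ],
  turn=[0,0,0,0,0,0,0,0,0],
)

```text
time_s: 26.9
ee_pos: [509.8, -86.6, 48.6]
ee_rot: [180.0, -0.0, 9.7]
force: [0.3, -0.3, 1.9]
gripper_width: 0.3
gripper_force: 1.0
```

step_arm(
  linear=[
    [0,0,0.004],
    [0,0,0.008],
    [0,0,0.012],
    [0,0,0.013],
    [0,0,0.013],
    [0,0,0.013],
  ],
  turn=[0,0,0,0,0,0],
)

```text
time_s: 27.65
ee_pos: [509.5, -86.5, 44.5]
ee_rot: [180.0, -0.0, 9.7]
force: [1.0, 0.5, 0.4]
gripper_width: 0.5
gripper_force: 0.7
```

step_arm(
  linear=[
    [0,0,0.002],
    [0,0,0.004],
    [0,0,0.006],
    [0,0,0.006],
    [0,0,0.006],
  ],
  turn=[0,0,0,0,0],
)

```text
time_s: 28.28
ee_pos: [509.6, -86.5, 44.2]
ee_rot: [180.0, -0.0, 9.7]
force: [-1.8, 0.6, 12.7]
gripper_width: 0.6
gripper_force: 6.3
```

Bolt 1 stopped at TCP 44.2 mm, against 50.1 mm for the firm bolt 2, so it sank 6 mm and is the loose one. I lift off, then find tab 1.

step_arm(
  linear=[
    [0,0,-0.1],
    [0,0,-0.2],
    [0,0,-0.35],
    [0,0,-0.35],
    [0,0,-0.35],
    [0,0,-0.35],
  ],
  turn=[0,0,0,0,0,0],
  fingers=-0.1,
)

```text
time_s: 29.02
ee_pos: [508.3, -86.2, 146.1]
ee_rot: [-179.9, 0.2, 9.7]
force: [0.2, -0.0, 0.5]
gripper_width: 50.2
gripper_force: 0.0
```

```bash
python3 - <<'E'
from h import *
s,f,T=wrist(); M=np.array(f["tool_from_camera"]); print(s["ee_pos"],s["time_s"])
z0=48.4-.0131*300-0-1.8; print("z0",z0)
json.dump([509.5,-86.5,42.7+105,9.7],open("cmd.json","w"))
W=np.eye(4);W[:3,:3]=Ro.from_euler("xyz",[180,0,9.7],degrees=True).as_matrix();W[:3,3]=[498.51,-6.5,68.46]
q=onplane(f,(150+416/4,130+130/4),99,W@M); y=np.array([-np.sin(np.radians(9.7)),np.cos(np.radians(9.7)),0])
print("tab2",q,"tab1",q-80*y)
t1=q-80*y
K=np.array([[f["fx"],0,f["cx"]],[0,f["fx"],f["cy"]],[0,0,1]])
X=np.linalg.inv(T)@[*t1,1]; p=(K@X[:3]/X[2])[:2]; print("pred px",p)
g=f["color"].max(2).astype(int); u,v=p.round().astype(int)
for r in range(v-24,v+25,2): print(r,*("%3d"%a for a in g[r,u-20:u+21:2]))
E
```

```text
[508.25090466 -86.23424392 146.13890881] 29.025
z0 42.67
tab2 [551.20909077   0.70684713  99.        ] tab1 [564.68824114 -78.14943039  99.        ]
pred px [252.76522076 143.28211299]
119 171 168 169 169 173 172 172 168 169 173 173 171 199 192 193 192 190 195 199 202 196
121 172 167 168 170 173 171 172 168 170 194 168 166 198 191 194 191 189 198 199 201 196
123 171 169 167 170 172 172 171 168 167 201 200 198 196 193 193 191 190 196 198 201 197
125 172 169 168 169 171 170 172 169 167 204 201 196 196 192 193 191 190 196 200 200 196
127 171 169 168 169 171 173 170 167 169 170 171 190 197 190 193 190 191 196 200 200 196
129 171 167 168 169 170 173 170 168 169 174 171 201 196 193 194 191 191 196 198 200 196
131 171 168 168 169 169 171 170 167 170 175 175 170 197 193 194 190 195 205 208 209 205
133 171 166 167 169 171 172 170 171 165 103 106 101 189 202 203 201 153 137 141 139 137
135 170 167 167 169 170 171 171 167  69  71  73  74  68 140 136 134 137 140 143 142 139
137 170 168 167 169 169 170 170 172 174 169 163 166 167 129 139 136 138 139 143 141 140
139 170 167 168 168 168 170 170 179
[... 584 characters left out ...]
 172 182 152 188 186 178 181 187 179 173 169 166 141 185 192 191 197 200 204 197 197
155 219 220 219 219 222 226 226 229 178 184 133 153 169 232 229 228 230 229 229 229 229
157 218 218 218 218 217 217 219 219 220 219 220 220 219 218 218 218 219 218 219 219 220
159 218 219 219 218 219 218 218 218 218 218 218 217 218 218 218 218 219 219 219 218 218
161 210 211 211 211 212 212 212 212 211 210 210 213 214 213 213 212 212 212 213 213 215
163 215 213 213 214 212 213 213 212 212 212 213 213 212 212 213 214 212 212 213 212 214
165 215 215 215 215 216 216 216 216 216 217 217 218 217 215 215 217 217 218 219 218 217
167 223 223 223 222 222 222 222 222 222 222 222 222 223 223 222 222 222 222 222 222 222
```

```bash
python3 - <<'E'
from h import *
plan(562.5,-78.2,147.7,9.7)
plan(562.5,-78.2,73,9.7)
E
```

```text
linear [0.1788, 0.0025, -0.0] turn -0.0 rows>=0.9
linear [0.0, -0.0, 0.249] turn -0.0 rows>=1.2
```

step_arm(
  linear=[
    [0.09,0.001,0],
    [0.1788,0.0025,0],
    [0.1788,0.0025,0],
    [0.1788,0.0025,0],
    [0.1788,0.0025,0.06],
    [0.1788,0.0025,0.12],
    [0.1788,0.0025,0.18],
    [0.1788,0.0025,0.22],
    [0.1788,0.0025,0.235],
    [0.1788,0.0025,0.249],
    [0.1788,0.0025,0.249],
    [0.1788,0.0025,0.249],
  ],
  turn=[0,0,0,0,0,0,0,0,0,0,0,0],
  fingers=-0.1,
)

```text
time_s: 30.58
ee_pos: [562.8, -78.2, 73.4]
ee_rot: [180.0, -0.1, 9.7]
force: [-0.1, -0.6, 0.3]
gripper_width: 50.5
gripper_force: 0.0
```

step_arm(
  linear=[
    [0,0,0],
    [0,0,0],
    [0,0,0],
    [0,0,0],
    [0,0,0],
    [0,0,0],
    [0,0,0],
  ],
  turn=[0,0,0,0,0,0,0],
  fingers=1,
  force=20,
)

```text
time_s: 31.45
ee_pos: [562.6, -78.5, 73.0]
ee_rot: [180.0, -0.0, 9.7]
force: [-0.5, -2.8, -1.0]
gripper_width: 9.9
gripper_force: 20.0
```

step_arm(
  linear=[
    [0.008,0,-0.008],
    [0.015,0,-0.016],
    [0.023,0,-0.023],
    [0.032,0,-0.03],
    [0.04,0,-0.037],
    [0.05,0,-0.043],
    [0.06,0,-0.049],
    [0.069,0,-0.0537],
    [0.069,0,-0.0537],
  ],
  turn=[0,0,0,0,0,0,0,0,0],
)

```text
time_s: 32.58
ee_pos: [582.7, -75.4, 88.8]
ee_rot: [179.9, 0.1, 9.7]
force: [-0.8, -5.5, -5.1]
gripper_width: 9.9
gripper_force: 20.0
```

step_arm(
  linear=[
    [0.01,0,-0.0045],
    [0.02,0,-0.0087],
    [0.03,0,-0.012],
    [0.041,0,-0.0153],
    [0.052,0,-0.018],
    [0.0627,0,-0.02],
    [0.073,0,-0.0213],
    [0.084,0,-0.0227],
    [0.09,0,-0.0227],
    [0.09,0,-0.0227],
    [0.09,0,-0.0227],
  ],
  turn=[0,0,0,0,0,0,0,0,0,0,0],
)

```text
time_s: 33.95
ee_pos: [608.6, -71.5, 96.4]
ee_rot: [179.9, 0.1, 9.7]
force: [-2.2, -7.6, -0.3]
gripper_width: 9.8
gripper_force: 20.0
```

```bash
python3 - <<'E'
from h import *
s,f,T=wrist(); print(s["ee_pos"],s["force"],s["gripper_width"],s["gripper_force"])
c=cams.grab_frame("scene"); T0=np.linalg.inv(np.array(c["extrinsics"])); K=np.array([[c["fx"],0,c["cx"]],[0,c["fx"],c["cy"]],[0,0,1]])
pp=lambda p:(K@(T0@[*p,1])[:3]/(T0@[*p,1])[2])[:2].round(1)
ex=np.array([np.cos(.1693),np.sin(.1693)]); ey=np.array([-ex[1],ex[0]])
tab=np.array([562.5,-78.4]); H=tab+50*ex
for th in(0,.4,.8):
  for v in(-22,22):
    r=62; d=H-r*np.cos(th)*ex+v*ey; print(th,v,"edge",pp((*d,45+r*np.sin(th))),"hinge",pp((*(H+v*ey),45)))
g=c["color"].mean(2).astype(int)
for r in range(160,212): print(r,*("%3d"%v for v in g[r,200:236]))
E
```

```text
[608.58941013 -71.47912289  96.36378389] [-2.19501384 -7.59423471 -0.33580145] 9.753617426584324 19.981518387794495
0 -22 edge [213.4 199.4] hinge [223.4 213.3]
0 22 edge [226.7 193.8] hinge [237.  207.3]
0.4 -22 edge [213.6 194.8] hinge [223.4 213.3]
0.4 22 edge [227.1 189.1] hinge [237.  207.3]
0.8 -22 edge [215.4 193. ] hinge [223.4 213.3]
0.8 22 edge [229.1 187.2] hinge [237.  207.3]
160 166 166 165 167 168 168 169 170 172 169 161 126 118  95  58  37  26  33  23  10  11   5  17  39  44  43  43  42  42  45  45  45  46  44  44  43
161 166 167 167 168 169 169 168 169 162 122  93  62  56  34  26  25  27  28  22  14   8   3  17  36  43  43  45  46  44  45  45  43  43  42  41  42
162 168 168 169 168 168 159 125 117  93  59  32  25  23  19  21  22  25  25  19  30  33  13  15  35  45  44  46  43  44  42  43  41  44  42  39  42
163 165 168 167 160 121  91  61  54  34  26  21  18  16  20  21  21  21  24  29  51  62  33  15  30  43  46  45  44  42  42  45  41  40  39  44  43
164 102 105 103  90  58  32  22  23  16  19  19  20  29  40  40  29  24  24  32  56  72  64  26  29  40  43  44  41  
[... 6286 characters left out ...]
  74  92  94  99 109 118 119 121 122 121 118  97  87 124 138 137 134 133 133 136 137 137 136 134 137 129 121
208 117 115 116 116 115 117 117 113  84  59  88  94  94  96 113 121 119 120 119 118 111  84 103 136 139 137 133 133 134 137 138 138 134 141 100  80
209 115 118 117 116 117 116 117 116 104  73  74  90  94  94 106 126 121 118 121 120 116  96 100 135 139 138 133 134 135 135 136 135 109 111  80  99
210 117 116 117 116 116 117 115 117 116 103  66  76  92  96  98 102 117 121 121 118  94  87  89 119 138 139 138 133 138 119  99 110 107 101  87  99
211 117 116 117 117 117 117 116 117 117 113  83  59  91  94  93  93 114 124 121 103  63  55  69  97 140 140 141 115 112 100  97  93  97  95  89  83
```

```bash
python3 - <<'E'
from h import *
s,f,T=wrist(); print(s["ee_pos"],s["force"],s["time_s"])
K=np.array([[f["fx"],0,f["cx"]],[0,f["fx"],f["cy"]],[0,0,1]]); Ti=np.linalg.inv(T)
def pp(p): X=Ti@[*p,1]; return (K@X[:3]/X[2])[:2].round(1)
ex=np.array([np.cos(.1693),np.sin(.1693)]); H=np.array([562.5,-78.4])+50*ex
for th in(0,.3,.5,.6,.7,.8,.9):
    o=[]
    for x,z in((-42,54),(-58,54),(-42,16),(0,16),(0,0)):
        X=x*np.cos(th)+z*np.sin(th); Z=-x*np.sin(th)+z*np.cos(th); o.append(pp((*(H+X*ex),45+Z)))
    print(th,*o)
g=f["color"].mean(2).astype(int)
for r in range(130,236,2): print(r,*("%3d"%v for v in g[r,216:290:3]))
E
```

```text
[608.61214765 -71.5088498   96.39408109] [-2.5716439  -7.07737702 -0.14421218] 34.05
0 [249.4 278. ] [249.4 296.2] [249.5 253.7] [249.5 208.9] [249.6 203.2]
0.3 [249.4 263.7] [249.3 286.8] [249.5 253.3] [249.5 203.3] [249.6 203.2]
0.5 [249.3 248.9] [249.3 273.6] [249.5 250.2] [249.6 199.5] [249.6 203.2]
0.6 [249.3 240.2] [249.3 265. ] [249.5 247.8] [249.6 197.7] [249.6 203.2]
0.7 [249.3 230.7] [249.3 255.1] [249.5 244.8] [249.6 195.9] [249.6 203.2]
0.8 [249.3 220.7] [249.3 244.1] [249.5 241.2] [249.6 194.3] [249.6 203.2]
0.9 [249.3 210.3] [249.3 232.2] [249.5 237. ] [249.6 192.7] [249.6 203.2]
130 184 184 183 183 183 183 184 185 185 185 185 186 185 186 188 188 188 188 189 191 191 192 186 171 155
132 185 183 184 184 183 183 183 184 185 184 185 185 185 185 185 187 188 189 189 190 190 190 190 191 191
134 186 183 182 183 183 183 183 183 183 185 185 186 185 185 187 187 188 188 189 188 189 190 189 191 189
136 173 183 183 183 183 183 183 182 183 184 184 185 185 185 187 186 187 188 189 190 189 189 191 190 190
138 172 183 184 183 183 182 183 184 183 183 184 185 185 186 185 186 187 188 188 187
[... 4312 characters left out ...]
  41  37  18  59 139 151 151 149 110  15  25  42  40  39 143 153 151 153 124
224 206 206 210 119  40  42  39  33  17  61 141 153 153 151 113  15  19  42  42  41  75 147 152 153 114
226 206 206 210  61  39  41  41  27  13  64 103 110 108 107 100  15  14  44  42  41  35 150 151 150 115
228 211 211 223  31  41  41  41  21  15  66 106 106 108 109  95  16  14  42  41  41  38 148 152 152 141
230 210 210 190  38  40  42  40  20  16  65 103 107 107 108  92  17  13  42  43  42  42  79 158 157 138
232 216 218  99  40  40  40  41  16  16  40 107 107 107 106  92  14  13  44  41  41  42  28 161 159 139
234 102 102  16  29  39  41  42  13  17  42 106 107 105 106  94  16  17  41  41  40  27  26  78  76  66
```

The cap's far top edge is at row 195 and the tab-top edge at row 225, which matches a cap angle of about 0.75 rad. The tab is still pinched at 9.8 mm with 20 N, so I hand in.

```bash
python3 - <<'E'
from workcell import env
print(env.job_done())
E
```

```text
the job is handed in; nothing more can be done
None
```

I handed the job in with the gauge seated in the gap, bolt 1 (right-hand) found loose and sunk about 6 mm, and cap 1 held open at about 0.75 rad (43°); the hand-in returned no verdict, and I tapped bolt 2 (firm) but never actually reached bolt 3.

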